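# Pack a box of screws and close the stock case

## Robot

A 7-joint arm with a two-finger parallel gripper is mounted at the origin on the work surface; the furniture and walls round the work are solid. World frame = base frame: x ahead of the robot, y to its left, z up, the work surface at z = 0. Lengths are in m, angles in rad, forces in N, time in s.
With the tool pointing down it reaches from about 0.4 to 0.85 m from the base axis. Payload 10.4 kg.
Tool frame: the origin (TCP) lies at the very end of the fingers, on their centre line; the grasp point (between the pads) lies 19 mm behind it; z points along the fingers, y is the direction in which the jaws open and shut (so a half turn about z gives the same grasp; the last joint's range is limited). The gripper opens to 87 mm and grips with 3 to 60 N. Pads are 19 mm wide; open, the fingers measure 117 mm over their backs; the gripper's body (75 mm by 190 mm) begins 51 mm behind the grasp point.
Start: joints at [1.095, 0.332, -0.065, 1.46, 0.022, 1.35, -0.088], TCP at [0.273, -0.562, 0.223] pointing down, gripper open.
Joint ranges: [-2.6, 2.6], [-0.5, 2.12], [-1.47, 1.34], [0.16, 2.42], [-1.27, 4.41], [0.06, 2.06], [-2.6, 2.6]. Speed limits (rad/s): [2.22, 2.22, 2.79, 2.79, 3.14, 3.14, 3.14].

## Interface

Orientations are given as a unit quaternion [x, y, z, w].
In Python, from bench import r, eyes, job gives the robot as it stands. The module is installed in compiled form; this text tells all that it offers.
- The arm moves only by the tool play_rows, never from a script. Its argument "motion" is a list of rows, each a list of 7 numbers: the shift along the tool's x, y, z as a fraction of full scale, then the turn, a rotation vector about the tool's x, y, z as a fraction of full scale, then the opening in per cent of the stroke, from 0 (shut) to 100 (fully open). A call has 1 to 5 rows; each row is the pose to reach, as a shift and turn from the pose commanded when the call began, along the tool's axes at that moment; what a row does not reach only later rows make up. Full scale, the value 1, is 0.2 m for a shift and 90 degrees for a turn. A row lasts 1/8 s, in which the tool goes at most 62.5 mm and 10.7 degrees, less where a joint would pass 70% of its speed; a pose out of reach is approached as far as the arm can. A call with a number of a shift or a turn outside -1 to 1 is refused whole. A call with a gripper value outside its range is refused whole. The fingers move at their own pace and stop on an object; "squeeze" is the grip in N (left out, the last holds). Time passes only in rows, so rows that repeat a pose let the fingers close. It gives the time, the measured TCP pose, the force and the opening at its end, in the units of the state.
- r.read_state(): the state, without advancing time (a new reading comes with each control period).
- eyes.camera(name): name is "side" or "top"; returns a dict with "image" (420x560x3 uint8, red, green, blue), "mtx" (3x3 intrinsics, pixels), "dist" ([k1, k2, p1, p2, k3] as OpenCV has them; the pictures are not rectified), "R" (3x3) and "t" (3): a world point X has camera coordinates R X + t. Camera axes: x right, y down, z forward; pixel columns grow to the right and rows downward; lengths in m; the calibration is good to about 2 mm. A picture is of the moment at which its call begins. There is no depth.
- job.close_job(): hands the job in, once; it reports no verdict.
Trained networks look in a picture, given as the dict that the camera call returned (one of the last four; its "shot" number tells which), for a name from the list of things; names that differ only in an ending like _2 or _b are one class to them, and where a whole thing is asked for, a point or a joint stands for the part that bears it (a point fixed in the world has none). Each returns a list of dicts, best first, with "p" (0 to 1); they miss things now and then, are a little off and sometimes report something else, mostly with a low value. They report only what shows in the picture. A call takes as long as a camera call. They do not tell look-alikes from the thing itself.
- eyes.regions_of(picture, label): "region" (420x560 bool, what is visible of it) and "xy" ([column, row] in pixels, amid what is visible of it).
- eyes.landmark_of(picture, label): "xy" ([column, row] in pixels: a listed point, or the origin of a listed thing).
The state is a dict: "time": time; "joint_positions": joint angles; "joint_vel": joint speeds; "joint_torque": joint torques, N m; "ee_pos": TCP position; "eef_rot": TCP orientation; "ft_force": force on the tool from outside, world axes, zero at the start; "torque": the same for the moment, N m; "width": finger opening in m.
Only numpy, scipy, OpenCV 4.12 (cv2) and the standard library are available. Lean on these libraries where they do the work, as an engineer would, in place of code of your own. Each camera call takes 0.05 s, during which the arm holds its last target. There are 200 camera calls.

## Task

Lay the yellow box of screws flat inside the open blue stock case, then close the case with its loose grey lid: set the lid on so that both steel pins come up through its holes and it lies flush on the rim, keeping hold of it until it is down. Leave the other things on the table where they are.

Things in the scene. Friction and masses are not known exactly. Their poses are not given: they have to be found in the camera images.
- case: open blue case, fixed to the table, 196 x 136 x 56 mm (x, y, z). Origin: centre of underside; z up, x along the long side. Cavity 140 x 124 mm, grey floor at z = 6 mm. Flat end ledges 28 mm wide, level with the rim (z = 56); on them at x = +84 and -84, y = 0, upright steel pins: 12 mm thick for 8 mm, then tapering to 5 mm at the tip, 16 mm above the rim
- lid: loose grey flat lid, 196 x 136 x 8 mm, about 0.25 kg, right way up on the table. Origin: centre of underside; z up, x along the long side. Two 15 mm through holes at x = +84 and -84 mm, y = 0 (fits either way round). On top, over the origin, a black bar handle along x: 84 mm long, 16 mm wide (y), from z = 24 to 42 mm, on two posts 56 mm apart inside
- screw_box: closed yellow card box of screws with black printing, 58 x 90 x 35 mm, about 0.28 kg, lying flat on the table. Origin: centre of its underside; z up, y along the 90 mm side. Grasp across the 58 mm side
- other_box: bystander: navy card box with white sides and a yellow band across the top, 65 x 100 x 45 mm; origin at the centre of its underside, y along the long side
- tape_roll: bystander: beige roll of masking tape lying flat, 100 mm across, 25 mm high; origin at the centre of its underside
- tape_measure: bystander: yellow and black tape measure, 36 x 87 x 64 mm; origin at the centre of its underside
There are look-alikes about, which are no part of the job. What is shaped like the screw_box but red is not meant.

How it is judged:
On the way, in this order (a step that is already met when the one before it is completed fails the run):
1. the yellow box lies flat in the case, let go, with the lid still off (x of screw_box in the frame of case between -0.05 and 0.05 m and y of screw_box in the frame of case between -0.045 and 0.045 m and z of screw_box in the frame of case below 0.012 m and angle between screw_box's own z axis and vertical below 0.1 rad and contact force between the fingers and screw_box below 0.1 N and contact force between lid and case below 0.1 N), for 0.2 s.
2. the lid, still held by the fingers, is down over both pins (within 6 mm of the rim) (horizontal distance between lid and case below 0.005 m and angle between the x axis of lid and the x axis of case, either way round below 0.05 rad and z of lid in the frame of case below 0.062 m and contact force between the fingers and lid above 0.5 N), for 0.1 s.
At the end, for the whole second after the job is handed in: The yellow box lies flat on the floor of the case. The lid lies on the case, right way up, at rest: its centre within 5 mm of the case's, its long side within 0.05 rad (either way round), its underside within 2.5 mm of the rim and level within 0.025 rad (x of screw_box in the frame of case between -0.05 and 0.05 m and y of screw_box in the frame of case between -0.045 and 0.045 m and z of screw_box in the frame of case below 0.012 m and angle between screw_box's own z axis and vertical below 0.1 rad and horizontal distance between lid and case below 0.005 m and angle between the x axis of lid and the x axis of case, either way round below 0.05 rad and z of lid in the frame of case between 0.053 and 0.0585 m and angle between lid's own z axis and vertical below 0.025 rad and linear speed of each of lid, screw_box below 0.02 m/s); the robot touches nothing.
It fails at once if the navy screw box is moved by more than 30 mm (distance of other_box from where it was at the start of the episode above 0.03 m).
It fails at once if the masking tape is moved by more than 30 mm (distance of tape_roll from where it was at the start of the episode above 0.03 m).
It fails at once if the tape measure is moved by more than 30 mm (distance of tape_measure from where it was at the start of the episode above 0.03 m).
It also fails if it takes over 67 s, if anything falls off the work surface, if the arm or the gripper's body presses on something with over 40 N, if the wrist force passes 120 N, or if a joint passes its speed limit or range.

## Working session

There is one attempt and no reset: what is moved stays moved. The work goes in short steps, Python scripts to look and compute and a tool call to move; the robot and the scene stay as the last step left them, time stands still between calls to the robot, and variables do not carry over. Pictures are saved under pics/ and viewed, about 8 in all and at most 12, crops included, and the job is handed in when it is done.

Besides the shell and the picture viewer there is one more tool, called after "Request:" as name(argument=value, ...), one argument or row to a line, values as JSON. play_rows: Moves the arm, as the interface text tells. Shift numbers are shares of 0.2 m and turn numbers shares of 90 degrees, none past 1 either way. Its arguments: {"type":"object","properties":{"motion":{"type":"array","items":{"type":"array","items":{"type":"number"}}},"squeeze":{"type":"number"}},"required":["motion"]}

```bash
mkdir -p pics
cat > h.py <<'E'
import numpy as np, cv2
from bench import r, eyes, job
from scipy.spatial.transform import Rotation as Ro
def save(im,n): cv2.imwrite('pics/'+n,cv2.cvtColor(np.ascontiguousarray(im),cv2.COLOR_RGB2BGR))
def ray(P,uv):
    n=cv2.undistortPoints(np.array([[uv]],float),P['mtx'],np.array(P['dist']))[0,0]
    R=np.array(P['R']);return -R.T@np.array(P['t']),R.T@np.array([n[0],n[1],1])
def onz(P,uv,z):
    c,d=ray(P,uv);return c+d*(z-c[2])/d[2]
def proj(P,X):
    return cv2.projectPoints(np.array(X,float).reshape(-1,1,3),cv2.Rodrigues(np.array(P['R']))[0],np.array(P['t'],float),P['mtx'],np.array(P['dist']))[0][:,0]
E
python3 - <<'E'
from h import *
np.set_printoptions(precision=3,suppress=True)
s=r.read_state();print(s['time'],s['ee_pos'],s['eef_rot'],s['width'])
T=eyes.camera('top');S=eyes.camera('side')
save(T['image'],'top0.png');save(S['image'],'side0.png')
for P in(T,S):
  print(ray(P,[280,210]))
for n in['case','lid','screw_box','other_box','tape_roll','tape_measure']:
  for nm,P in(('T',T),('S',S)):
    print(n,nm,[(np.round(d['xy']),round(d['p'],2)) for d in eyes.landmark_of(P,n)[:3]],[(np.round(d['xy']),round(d['p'],2),int(d['region'].sum())) for d in eyes.regions_of(P,n)[:3]])
E
```

```text
0.0 [ 0.273 -0.562  0.222] [ 0.974  0.224 -0.    -0.001] 0.08688566045797387
(array([0.567, 0.065, 1.207]), array([ 0.04 ,  0.006, -0.999]))
(array([-0.129,  0.669,  0.912]), array([ 0.55, -0.47, -0.69]))
case T [(array([307., 239.]), 0.58)] [(array([309., 242.]), 0.62, 3581)]
case S [] []
lid T [(array([217., 256.]), 0.92)] [(array([215., 252.]), 0.76, 3411)]
lid S [(array([239., 267.]), 0.74)] [(array([239., 269.]), 0.65, 3539)]
screw_box T [(array([403., 249.]), 0.97), (array([444., 268.]), 0.82)] [(array([403., 252.]), 0.55, 793), (array([448., 266.]), 0.55, 684)]
screw_box S [(array([419., 178.]), 0.93), (array([384., 185.]), 0.86), (array([278., 157.]), 0.42)] [(array([415., 171.]), 0.78, 493), (array([386., 181.]), 0.63, 657)]
other_box T [(array([344., 148.]), 0.59)] [(array([343., 144.]), 0.6, 942)]
other_box S [(array([280., 158.]), 0.87), (array([239., 266.]), 0.57)] [(array([280., 151.]), 0.8, 729), (array([144., 287.]), 0.19, 753)]
tape_roll T [(array([254., 150.]), 0.58)] [(array([260., 139.]), 0.73, 439), (array([403., 252.]), 0.6, 730)]
tape_roll S [(array([216., 191.]), 0.83), (array([281., 158.]), 0.45)] [(array([218., 190.]), 0.74, 582)]
tape_measure T [(array([136., 222.]), 0.7)] [(array([135., 222.]), 0.79, 487), (array([345., 142.]), 0.67, 960), (array([251., 139.]), 0.39, 430)]
tape_measure S [(array([151., 292.]), 0.96)] [(array([143., 284.]), 0.57, 772)]
```

View pics/top0.png

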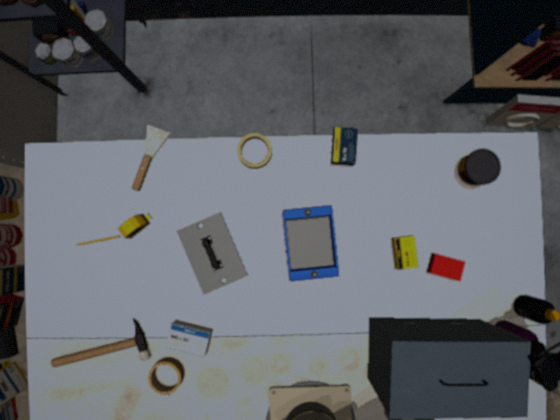

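View pics/side0.png

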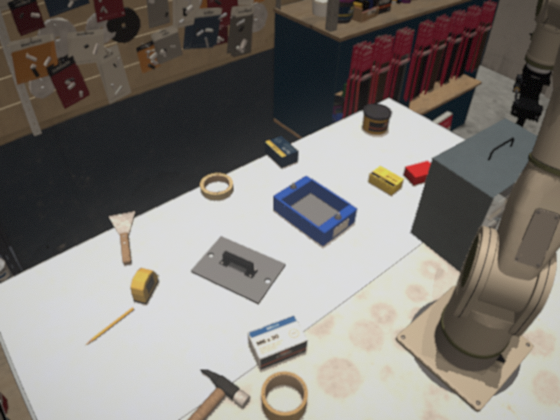

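Top view: the yellow box is at (404,252), the red look-alike at (446,267), the case at (311,243), the lid at (212,253), and a grey toolbox blocks (450,365). Screw_box candidates are the yellow box (404,252), the red box (446,267), the navy box (344,146) and the tape measure (135,225). The yellow box fits the description.

Run:
```python
from h import *
np.set_printoptions(precision=4,suppress=True)
T=eyes.camera('top');im=T['image'];
a=cv2.resize(im[190:310,165:285],(400,400),interpolation=cv2.INTER_CUBIC)
b=cv2.resize(im[190:310,260:380],(400,400),interpolation=cv2.INTER_CUBIC)
c=cv2.resize(im[220:290,385:475],(514,400),interpolation=cv2.INTER_CUBIC)
save(np.vstack([np.hstack([a,b]),np.hstack([c[:200*0+200],np.zeros((200,286,3),np.uint8)])]),'crop0.png')
h=cv2.cvtColor(im,cv2.COLOR_RGB2HSV)
def corners(mask,z,name):
    n,l,st,ce=cv2.connectedComponentsWithStats(mask.astype(np.uint8))
    i=1+np.argmax(st[1:,4]);ys,xs=np.where(l==i)
    cnt=cv2.findContours((l==i).astype(np.uint8),cv2.RETR_EXTERNAL,cv2.CHAIN_APPROX_NONE)[0][0]
    W=np.array([onz(T,p[0],z)[:2] for p in cnt],np.float32)
    q=cv2.minAreaRect(W*1000);print(name,st[i],q, 'centroid',onz(T,[xs.mean(),ys.mean()],z))
H,Sx,V=h[...,0],h[...,1],h[...,2]
def win(m,x0,x1,y0,y1):
    k=np.zeros_like(m);k[y0:y1,x0:x1]=m[y0:y1,x0:x1];return k
corners(win((H>100)&(H<125)&(Sx>120),260,360,190,300),.056,'case')
corners(win(V<165,165,270,200,310),.004,'lid')
corners(win(((Sx>120)|(V<80)),385,424,225,280),.035,'box')
for u in[(202,226),(222,280)]:print(u,im[u[1]-2:u[1]+3,u[0]-2:u[0]+3].mean(2).round())
R=eyes.landmark_of(T,'screw_box')[0]['xy'];print(onz(T,R,0),onz(T,eyes.landmark_of(T,'lid')[0]['xy'],0),onz(T,eyes.landmark_of(T,'case')[0]['xy'],0))
```

```text
case [ 283  206   55   75 1149] ((522.4630737304688, -8.840934753417969), (191.8442840576172, 134.45396423339844), 4.429794788360596) centroid [ 0.5214 -0.0115  0.056 ]
lid [  165   200   105   110 11550] ((493.1719970703125, 253.86773681640625), (296.91192626953125, 309.4632568359375), 88.79806518554688) centroid [0.493  0.2528 0.004 ]
box [392 236  26  33 696] ((488.5203552246094, -271.470947265625), (87.189208984375, 63.35963821411133), 5.299046039581299) centroid [ 0.4889 -0.2717  0.035 ]
(202, 226) [[136. 137. 120. 108. 103.]
 [149. 142. 129. 111. 104.]
 [148. 143. 126. 109. 105.]
 [129. 130. 115. 107. 103.]
 [100. 108. 101. 105. 104.]]
(222, 280) [[103. 104. 113. 122. 124.]
 [102. 110. 129. 139. 139.]
 [ 99. 113. 137. 147. 145.]
 [ 97. 107. 125. 139. 143.]
 [ 98.  97. 104. 114. 124.]]
[ 0.4365 -0.4039  0.    ] [0.4961 0.2627 0.    ] [ 0.5246 -0.0106  0.    ]
```

View pics/crop0.png

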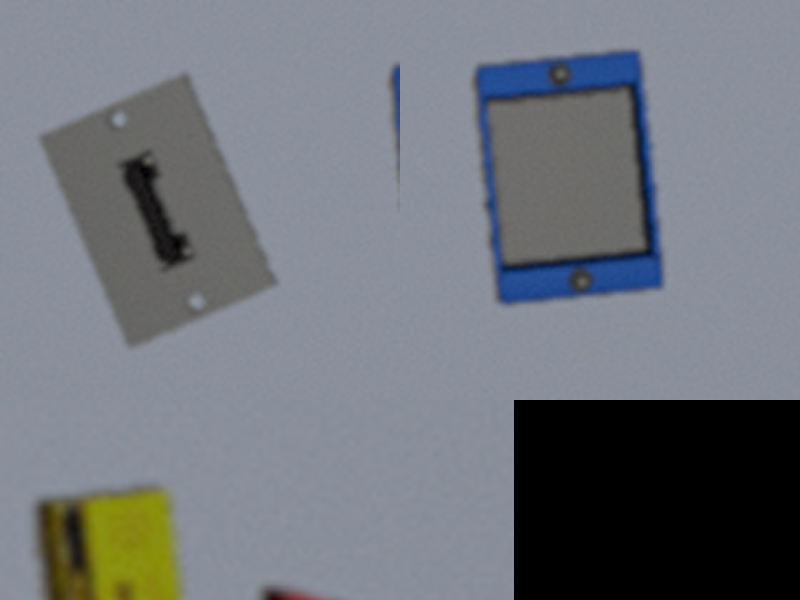

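Crop shows the yellow box tilted about 5°, with both case pins and both lid holes visible, so the choice stands. Next I refine the pins and holes, and prepare the move helper.

```bash
cat >> h.py <<'E'
def go(x,y,z,ang,base=None):
    "row to pose: tool down with tool x at world angle ang (deg); base=(pos,quat) commanded"
    s=r.read_state();p=np.array(s['ee_pos']) if base is None else np.array(base[0]);q=Ro.from_quat(s['eef_rot'] if base is None else base[1])
    a=np.radians(ang);t=Ro.from_matrix(np.array([[np.cos(a),np.sin(a),0],[np.sin(a),-np.cos(a),0],[0,0,-1]]))
    d=q.inv().apply(np.array([x,y,z])-p)/.2;rv=(q.inv()*t).as_rotvec()/(np.pi/2)
    return np.round(np.r_[d,rv],4).tolist()
def blob(im,c,rad,bright):
    x0,y0=int(c[0])-rad,int(c[1])-rad;w=im[y0:y0+2*rad+1,x0:x0+2*rad+1].astype(float).mean(2)
    w=(w if bright else -w);w=np.clip(w-np.percentile(w,50),0,None);yy,xx=np.mgrid[:2*rad+1,:2*rad+1]
    return np.array([x0+(w*xx).sum()/w.sum(),y0+(w*yy).sum()/w.sum()])
def line(name,A,B):
    d=A-B;print(name,A,B,'mid',(A+B)/2,'len',np.linalg.norm(d[:2]),'ang',np.degrees(np.arctan2(d[1],d[0])))
E
python3 - <<'E'
from h import *
np.set_printoptions(precision=4,suppress=True)
T=eyes.camera('top');im=T['image']
h=[blob(im,c,4,True) for c in[(200,226),(223,280)]];print(h)
line('holes',onz(T,h[0],.004),onz(T,h[1],.004))
# pins: red channel excess over blue ledge
R=im.copy();R=np.repeat(im[...,:1],3,2)
p=[blob(R,c,4,True) for c in[(307.5,212),(314,274)]];print(p)
for z in(.062,.066,.07):line('pins',onz(T,p[0],z),onz(T,p[1],z))
m=((im.mean(2)<125)).astype(np.uint8);k=np.zeros_like(m);k[200:305,170:255]=m[200:305,170:255]
cnt=max(cv2.findContours(k,cv2.RETR_EXTERNAL,cv2.CHAIN_APPROX_NONE)[0],key=cv2.contourArea)
print('lid',cv2.minAreaRect(np.array([onz(T,c[0],.008)[:2]*1000 for c in cnt],np.float32)))
for z in(.2,.25,.3):print('tbx',z,onz(T,(370,320),z)[:2],onz(T,(528,322),z)[:2])
print('red',onz(T,(446,267),.035),'top',onz(T,(403,252),.035))
print(go(.4875,-.275,.20,5.3),go(.4875,-.275,.012,5.3))
E
```

```text
[array([200.2948, 225.0846]), array([223.8571, 280.1522])]
holes [0.5773 0.2988 0.004 ] [0.4202 0.2347 0.004 ] mid [0.4987 0.2668 0.004 ] len 0.1696879506086538 ang 22.193627713003266
[array([307.6298, 211.5   ]), array([314.5727, 275.087 ])]
pins [ 0.607  -0.0033  0.062 ] [ 0.4353 -0.0179  0.062 ] mid [ 0.5212 -0.0106  0.062 ] len 0.17236009695125099 ang 4.846319632323975
pins [ 0.6069 -0.0031  0.066 ] [ 0.4358 -0.0176  0.066 ] mid [ 0.5213 -0.0104  0.066 ] len 0.17175776058799513 ang 4.846319632323975
pins [ 0.6068 -0.0029  0.07  ] [ 0.4362 -0.0173  0.07  ] mid [ 0.5215 -0.0101  0.07  ] len 0.17115542422473937 ang 4.84631963232397
lid ((498.49505615234375, 266.36138916015625), (196.54981994628906, 138.51441955566406), 22.19174575805664)
tbx 0.2 [ 0.341  -0.1373] [ 0.3201 -0.5281]
tbx 0.25 [ 0.3523 -0.1273] [ 0.3324 -0.4986]
tbx 0.3 [ 0.3635 -0.1173] [ 0.3447 -0.4692]
red [ 0.444  -0.3887  0.035 ] top [ 0.4893 -0.2677  0.035 ]
[1.5902, -0.8223, 0.1129, 0.0, -0.0, 0.2294] [1.5901, -0.8223, 1.0529, 0.0, -0.0, 0.2294]
```

Run:
```python
from h import *
print(go(.40,-.54,.30,15),go(.46,-.48,.28,5.3))
```

```text
[0.6171, 0.1778, -0.3871, 0.0, -0.0, 0.1216] [1.0181, 0.0393, -0.2871, 0.0, -0.0, 0.2294]
```

Request:
play_rows(
  motion=[
    [0.3, 0.08, -0.3, 0, 0, 0.1, 100],
    [0.6, 0.17, -0.38, 0, 0, 0.12, 100],
    [1.0, 0.04, -0.3, 0, 0, 0.23, 100],
    [1.0, 0.04, -0.3, 0, 0, 0.23, 100],
    [1.0, 0.04, -0.3, 0, 0, 0.23, 100],
  ],
  squeeze=30,
)

```text
time: 2.17
ee_pos: [0.4605, -0.4781, 0.282]
eef_rot: [0.999, 0.049, 0.001, -0.001]
ft_force: [-0.4, -0.2, -0.7]
width: 0.087
```

Run:
```python
from h import *
np.set_printoptions(precision=4,suppress=True)
s=r.read_state();print(s['ee_pos'],s['eef_rot'],s['ft_force'])
print(go(.4875,-.275,.20,5.3))
```

```text
[ 0.4605 -0.4781  0.282 ] [ 0.9988  0.0491  0.0005 -0.001 ] [-0.3586 -0.2332 -0.7266]
[0.2337, -0.9967, 0.4122, -0.0012, -0.0007, 0.0037]
```

Request:
play_rows(
  motion=[
    [0.07, -0.3, 0.12, 0, 0, 0, 100],
    [0.14, -0.6, 0.24, 0, 0, 0, 100],
    [0.23, -0.9, 0.38, 0, 0, 0, 100],
    [0.234, -0.997, 0.6, 0, 0, 0.004, 100],
    [0.234, -0.997, 0.8, 0, 0, 0.004, 100],
  ],
)

```text
time: 2.8
ee_pos: [0.4851, -0.2768, 0.1216]
eef_rot: [0.999, 0.044, 0.0, -0.0]
ft_force: [0.2, -2.0, -0.2]
width: 0.0869
```

Run:
```python
from h import *
np.set_printoptions(precision=4,suppress=True)
s=r.read_state();print(s['ee_pos'],s['eef_rot'],s['ft_force'])
print(go(.4875,-.275,.006,5.3))
T=eyes.camera('top');S=eyes.camera('side')
a=cv2.resize(T['image'][190:310,330:490],(400,300),interpolation=cv2.INTER_CUBIC)
b=cv2.resize(S['image'][80:230,310:510],(400,300),interpolation=cv2.INTER_CUBIC)
save(np.hstack([a,b]),'hover1.png')
a=np.radians(5.3);c=np.array([.4875,-.275]);u=np.array([np.cos(a),np.sin(a)]);v=np.array([-u[1],u[0]])
X=[np.r_[c+i*.045*u+j*.029*v,.035] for i in(1,-1) for j in(1,-1)]
print((proj(T,X)-[330,190])*2.5);print((proj(S,X)-[310,80])*2+[400,0])
```

```text
[ 0.4851 -0.2768  0.1216] [ 0.999   0.0441  0.0002 -0.    ] [ 0.1896 -1.9809 -0.2389]
[0.0124, -0.0079, 0.5778, -0.0, -0.0002, -0.0027]
[[158.5549 119.3368]
 [209.5121 113.1868]
 [168.2614 199.8919]
 [219.2613 193.5147]]
[[516.2101 185.5372]
 [538.5826 169.4177]
 [564.8454 213.6179]
 [586.7002 196.3422]]
```

View pics/hover1.png

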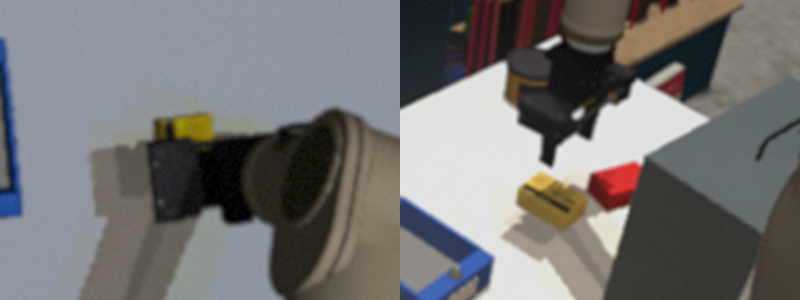

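The hover view shows the yellow box top corners at about (518,185), (537,171) and (585,193) in the side crop, within 2–3 px of the prediction. The jaws straddle it, so I descend.

Request:
play_rows(
  motion=[
    [0.012, -0.008, 0.2, 0, 0, 0, 100],
    [0.012, -0.008, 0.4, 0, 0, 0, 100],
    [0.012, -0.008, 0.57, 0, 0, 0, 100],
    [0.012, -0.008, 0.57, 0, 0, 0, 100],
    [0.012, -0.008, 0.57, 0, 0, 0, 0],
  ],
  squeeze=30,
)

```text
time: 3.52
ee_pos: [0.4886, -0.2785, 0.0109]
eef_rot: [0.999, 0.042, 0.001, 0.001]
ft_force: [0.6, 0.2, 0.6]
width: 0.083
```

Request:
play_rows(
  motion=[
    [0, 0, 0, 0, 0, 0, 0],
    [0, 0, 0, 0, 0, 0, 0],
    [0, 0, 0, 0, 0, 0, 0],
  ],
)

```text
time: 3.9
ee_pos: [0.4878, -0.2772, 0.0093]
eef_rot: [0.999, 0.043, 0.0, 0.0]
ft_force: [-0.4, 1.3, 4.7]
width: 0.0579
```

Run:
```python
from h import *
np.set_printoptions(precision=4,suppress=True)
s=r.read_state();print(s['ee_pos'],s['eef_rot'],s['ft_force'],s['width'])
print(go(.50,-.15,.15,5),go(.522,-.010,.15,4.85))
```

```text
[ 0.4878 -0.2772  0.0093] [0.9991 0.0427 0.0004 0.0003] [-0.415   1.3085  4.6725] 0.057869797888776976
[0.1155, -0.6281, -0.7037, 0.0004, -0.0005, -0.0012] [0.2848, -1.3162, -0.704, 0.0004, -0.0005, 0.0004]
```

Request:
play_rows(
  motion=[
    [0, 0, -0.25, 0, 0, 0, 0],
    [0.03, -0.1, -0.5, 0, 0, 0, 0],
    [0.08, -0.4, -0.7, 0, 0, 0, 0],
    [0.15, -0.7, -0.7, 0, 0, 0, 0],
    [0.2, -0.95, -0.7, 0, 0, 0, 0],
  ],
)

```text
time: 4.53
ee_pos: [0.5113, -0.0824, 0.1494]
eef_rot: [0.999, 0.043, 0.001, 0.0]
ft_force: [1.4, -0.0, -2.8]
width: 0.0578
```

Run:
```python
from h import *
np.set_printoptions(precision=4,suppress=True)
s=r.read_state();print(s['ee_pos'],s['eef_rot'],s['ft_force'],s['width'])
print(go(.522,-.010,.15,4.85),go(.522,-.010,.016,4.85))
```

```text
[ 0.5113 -0.0824  0.1494] [0.9991 0.0426 0.0007 0.0003] [ 1.4464 -0.014  -2.8086] 0.05776200908328444
[0.0842, -0.3564, -0.0032, 0.0004, -0.0009, 0.0003] [0.0833, -0.3567, 0.6668, 0.0004, -0.0009, 0.0003]
```

Request:
play_rows(
  motion=[
    [0.06, -0.25, 0, 0, 0, 0, 0],
    [0.083, -0.355, 0.0, 0, 0, 0, 0],
    [0.083, -0.355, 0.25, 0, 0, 0, 0],
    [0.083, -0.355, 0.45, 0, 0, 0, 0],
    [0.083, -0.355, 0.45, 0, 0, 0, 0],
  ],
)

```text
time: 5.15
ee_pos: [0.519, -0.0123, 0.056]
eef_rot: [0.999, 0.043, -0.003, -0.0]
ft_force: [-0.5, -0.2, -1.3]
width: 0.0577
```

Run:
```python
from h import *
np.set_printoptions(precision=4,suppress=True)
s=r.read_state();print(s['ee_pos'],s['eef_rot'],s['ft_force'],s['width'])
print(go(.522,-.010,.0155,4.85))
```

```text
[ 0.519  -0.0123  0.056 ] [ 0.9991  0.0427 -0.0032 -0.0002] [-0.488  -0.1863 -1.2946] 0.05770753257987607
[0.0174, -0.0098, 0.2022, -0.0005, 0.004, 0.0005]
```

Request:
play_rows(
  motion=[
    [0.01, -0.008, 0.1, 0, 0.004, 0, 0],
    [0.01, -0.008, 0.18, 0, 0.004, 0, 0],
    [0.01, -0.008, 0.2, 0, 0.004, 0, 0],
    [0.01, -0.008, 0.2, 0, 0.004, 0, 0],
  ],
)

```text
time: 5.65
ee_pos: [0.5237, -0.0105, 0.019]
eef_rot: [0.999, 0.043, 0.003, -0.0]
ft_force: [0.3, -0.0, -2.3]
width: 0.058
```

Request:
play_rows(
  motion=[
    [0, 0, 0.015, 0, 0, 0, 0],
    [0, 0, 0.015, 0, 0, 0, 0],
    [0, 0, 0.015, 0, 0, 0, 78],
    [0, 0, 0.015, 0, 0, 0, 78],
    [0, 0, 0.015, 0, 0, 0, 78],
  ],
)

```text
time: 6.28
ee_pos: [0.5237, -0.0105, 0.0158]
eef_rot: [0.999, 0.043, 0.003, -0.0]
ft_force: [-0.8, 0.0, -0.1]
width: 0.0672
```

Request:
play_rows(
  motion=[
    [0, 0, -0.1, 0, 0, 0, 78],
    [0, 0, -0.35, 0, 0, 0, 78],
    [0, 0.2, -0.65, 0, 0, 0, 90],
    [0, -0.1, -0.7, 0, 0, 0, 90],
    [0, -0.4, -0.7, 0, 0, -0.06, 90],
  ],
)

```text
time: 6.9
ee_pos: [0.517, 0.0694, 0.1577]
eef_rot: [0.996, 0.089, 0.005, 0.0]
ft_force: [0.2, 1.3, -0.3]
width: 0.0778
```

Run:
```python
from h import *
np.set_printoptions(precision=4,suppress=True)
s=r.read_state();print(s['ee_pos'],s['eef_rot'],s['ft_force'],s['width'])
print(go(.4987,.2668,.16,22.2),go(.4987,.2668,.018,22.2))
```

```text
[0.517  0.0694 0.1577] [0.996  0.0887 0.0052 0.0002] [ 0.1502  1.3071 -0.2684] 0.07783846348045424
[0.0843, -0.9874, -0.0118, 0.0016, -0.0065, -0.1336] [0.0769, -0.9884, 0.6982, 0.0016, -0.0065, -0.1336]
```

Request:
play_rows(
  motion=[
    [0.02, -0.3, 0, 0, 0, -0.05, 60],
    [0.04, -0.6, 0, 0, 0, -0.1, 60],
    [0.06, -0.9, 0, 0, -0.005, -0.134, 60],
    [0.08, -0.987, 0.2, 0, -0.005, -0.134, 60],
    [0.08, -0.987, 0.4, 0, -0.005, -0.134, 60],
  ],
)

```text
time: 7.52
ee_pos: [0.4965, 0.2688, 0.0749]
eef_rot: [0.981, 0.195, -0.0, 0.0]
ft_force: [0.3, -1.1, 0.3]
width: 0.0529
```

Run:
```python
from h import *
np.set_printoptions(precision=4,suppress=True)
s=r.read_state();print(s['ee_pos'],s['eef_rot'],s['ft_force'],s['width'])
T=eyes.camera('top');S=eyes.camera('side')
a=cv2.resize(T['image'][190:310,250:370],(400,400),interpolation=cv2.INTER_CUBIC)
b=cv2.resize(S['image'][170:300,180:310],(400,400),interpolation=cv2.INTER_CUBIC)
save(np.hstack([a,b]),'case1.png')
X=[[.4987,.2668,.042]];print((proj(S,X)-[180,170])*400/130+[400,0])
print(go(.4987,.2668,.015,22.2))
```

```text
[0.4965 0.2688 0.0749] [ 0.9807  0.1953 -0.0002  0.0001] [ 0.3187 -1.1244  0.2876] 0.0528736791554159
[[576.4576 269.6458]]
[0.0264, 0.0002, 0.2828, 0.0009, 0.0056, 0.0021]
```

View pics/case1.png

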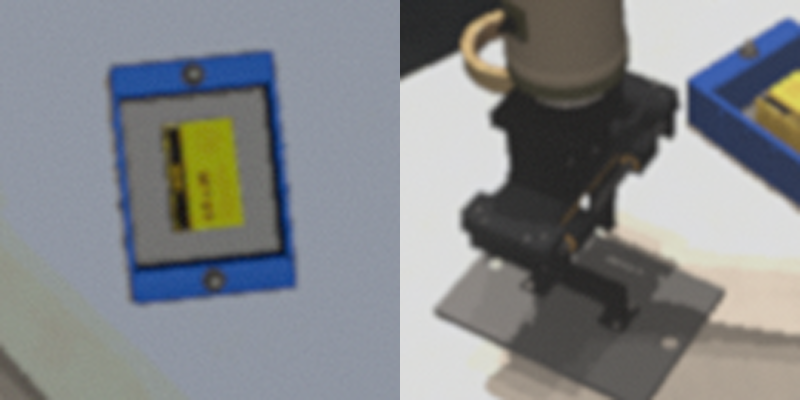

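The box lies flat in the middle of the case, at (203,175) in the left crop. The jaws straddle the handle bar in the right crop. Next I grasp it.

Request:
play_rows(
  motion=[
    [0.012, 0.0, 0.14, 0, 0.003, 0.002, 60],
    [0.012, 0.0, 0.28, 0, 0.003, 0.002, 60],
    [0.012, 0.0, 0.28, 0, 0.003, 0.002, 60],
    [0.012, 0.0, 0.28, 0, 0.003, 0.002, 0],
    [0.012, 0.0, 0.28, 0, 0.003, 0.002, 0],
  ],
  squeeze=50,
)

```text
time: 8.25
ee_pos: [0.4999, 0.2675, 0.0212]
eef_rot: [0.981, 0.192, 0.003, 0.0]
ft_force: [-0.2, 0.5, -0.7]
width: 0.0396
```

Request:
play_rows(
  motion=[
    [0, 0, 0, 0, 0, 0, 0],
    [0, 0, 0, 0, 0, 0, 0],
    [0, 0, 0, 0, 0, 0, 0],
  ],
)

```text
time: 8.62
ee_pos: [0.4991, 0.2672, 0.0198]
eef_rot: [0.981, 0.192, 0.002, 0.0]
ft_force: [-0.9, -0.4, 3.7]
width: 0.0158
```

Run:
```python
from h import *
np.set_printoptions(precision=4,suppress=True)
s=r.read_state();print(s['ee_pos'],s['eef_rot'],s['ft_force'],s['width'])
T=eyes.camera('top');im=T['image']
h=[blob(im,c,4,True) for c in[(200,225),(223,280)]];print(h)
line('holes',onz(T,h[0],.004),onz(T,h[1],.004))
print(go(.51,.13,.19,14))
```

```text
[0.4991 0.2672 0.0198] [0.9814 0.1922 0.0017 0.0002] [-0.9051 -0.4315  3.665 ] 0.01576783282018993
[array([199.7707, 224.507 ]), array([222.0818, 281.5694])]
holes [0.579  0.3003 0.004 ] [0.4163 0.2399 0.004 ] mid [0.4976 0.2701 0.004 ] len 0.17355588794323903 ang 20.385456219683228
[-0.2054, 0.6569, -0.851, 0.0006, -0.0021, 0.0907]
```

Request:
play_rows(
  motion=[
    [0, 0, -0.25, 0, 0, 0, 0],
    [0, 0, -0.5, 0, 0, 0, 0],
    [-0.05, 0.15, -0.75, 0, 0, 0.02, 0],
    [-0.12, 0.4, -0.85, 0, 0, 0.05, 0],
    [-0.2, 0.65, -0.85, 0, 0, 0.09, 0],
  ],
)

```text
time: 9.3
ee_pos: [0.5112, 0.1306, 0.1913]
eef_rot: [0.993, 0.122, 0.003, 0.0]
ft_force: [1.2, -0.9, -3.6]
width: 0.016
```

Run:
```python
from h import *
np.set_printoptions(precision=4,suppress=True)
s=r.read_state();print(s['ee_pos'],s['eef_rot'],s['ft_force'],s['width'])
print(go(.5215,-.0103,.14,4.85))
```

```text
[0.5112 0.1306 0.1913] [0.9925 0.1219 0.0031 0.0001] [ 1.1524 -0.8573 -3.6485] 0.01601222265057754
[-0.1221, 0.6957, 0.2564, 0.0003, -0.004, 0.1017]
```

Request:
play_rows(
  motion=[
    [-0.04, 0.23, 0, 0, 0, 0.035, 0],
    [-0.08, 0.46, 0, 0, 0, 0.07, 0],
    [-0.12, 0.69, 0, 0, 0, 0.1, 0],
    [-0.122, 0.695, 0.2, 0, -0.002, 0.1, 0],
    [-0.122, 0.695, 0.3, 0, -0.002, 0.1, 0],
  ],
)

```text
time: 9.93
ee_pos: [0.5195, -0.01, 0.1275]
eef_rot: [0.999, 0.043, -0.001, 0.0]
ft_force: [-0.4, 1.0, -1.5]
width: 0.0158
```

Request:
play_rows(
  motion=[
    [0, 0, 0, 0, 0, 0, 0],
    [0, 0, 0, 0, 0, 0, 0],
  ],
)

```text
time: 10.18
ee_pos: [0.5211, -0.0089, 0.1304]
eef_rot: [0.999, 0.044, 0.0, 0.0]
ft_force: [0.5, -0.2, -1.5]
width: 0.0154
```

Run:
```python
from h import *
np.set_printoptions(precision=4,suppress=True)
s=r.read_state();print(s['ee_pos'],s['eef_rot'],s['ft_force'],s['torque'],s['width'])
print(go(.5215,-.0103,.10,4.85))
T=eyes.camera('top');S=eyes.camera('side')
a=cv2.resize(T['image'][180:300,250:370],(400,400),interpolation=cv2.INTER_CUBIC)
b=cv2.resize(S['image'][140:260,255:375],(400,400),interpolation=cv2.INTER_CUBIC)
save(np.hstack([a,b]),'over.png')
p=np.array(s['ee_pos']);q=Ro.from_quat(s['eef_rot'])
# expected lid holes/corners (tool frame: z down), top face 11.8 mm beyond... TCP
for nm,P,o,off in(('T',T,[250,180],0),('S',S,[255,140],400)):
  X=[p+q.apply([x,0,.0118]) for x in(.084,-.084)]+[p+q.apply([x,y,.0118]) for x in(.098,-.098) for y in(.068,-.068)]
  print(nm,((proj(P,X)-o)*400/120+[off,0]).round(1).tolist())
```

```text
[ 0.5211 -0.0089  0.1304] [0.999  0.0443 0.0004 0.0002] [ 0.5067 -0.1993 -1.4853] [ 0.0293  0.029  -0.0512] 0.015394166768307897
[0.0011, 0.007, 0.1519, 0.0003, -0.0005, 0.0026]
T [[194.0, 105.3], [218.7, 322.5], [279.3, 77.5], [104.4, 97.0], [308.4, 330.5], [132.7, 350.7]]
S [[527.1, 98.6], [683.7, 198.5], [570.8, 56.9], [455.7, 126.9], [752.5, 167.2], [639.3, 250.4]]
```

View pics/over.png

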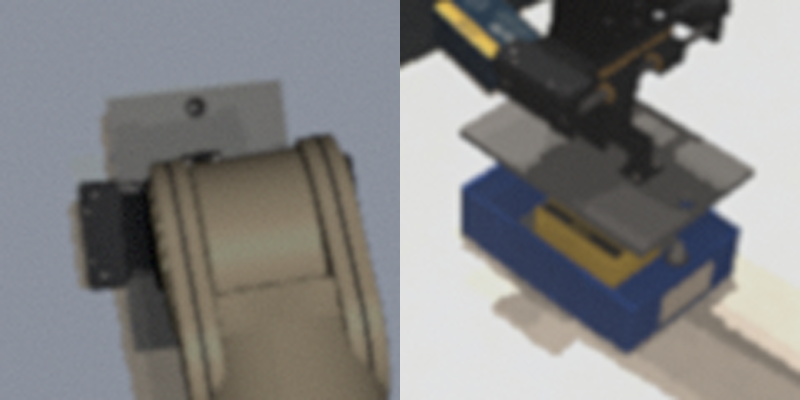

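The top crop has the far hole at (195,106), predicted (194,105). The side crop has the near hole at (686,203), predicted (684,199), and the near pin tip at (678,245). I compare the side camera's bias on the pin with its bias on the hole, and average the pose readings.

Run:
```python
from h import *
np.set_printoptions(precision=4,suppress=True)
L=[]
for i in range(6):
  P=eyes.camera('side');s=r.read_state();L.append(np.r_[s['ee_pos'],s['eef_rot']])
L=np.array(L);print(L.mean(0),L.std(0));p=L.mean(0)[:3];q=Ro.from_quat(L.mean(0)[3:])
print('go',go(.5215,-.0103,.10,4.85,(p,q.as_quat())))
print('pins pred side (tip, base)',proj(P,[[.4365,-.0173,.072],[.4365,-.0173,.056]]))
print('hole pred side',proj(P,[p+q.apply([-.084,0,.0118])]))
im=P['image'];save(cv2.resize(im[185:235,325:375],(600,600),interpolation=cv2.INTER_CUBIC),'z.png')
T=eyes.camera('top');R=T['image']
b=blob(R,(308.5,212),4,False);print('far hole top',b,'pred',proj(T,[p+q.apply([.084,0,.0118])]),onz(T,b,.1185)[:2],'pin thr')
```

```text
[ 0.5211 -0.0091  0.1302  0.999   0.0442  0.0005  0.0003] [0.0002 0.     0.0003 0.     0.     0.0002 0.    ]
go [0.0014, 0.0062, 0.151, 0.0004, -0.0007, 0.0024]
pins pred side (tip, base) [[338.7561 212.6604]
 [338.1262 217.0013]]
hole pred side [[340.1625 199.5865]]
far hole top [308.6386 211.8433] pred [[308.2778 211.6029]] [ 0.6041 -0.0026] pin thr
```

View pics/z.png

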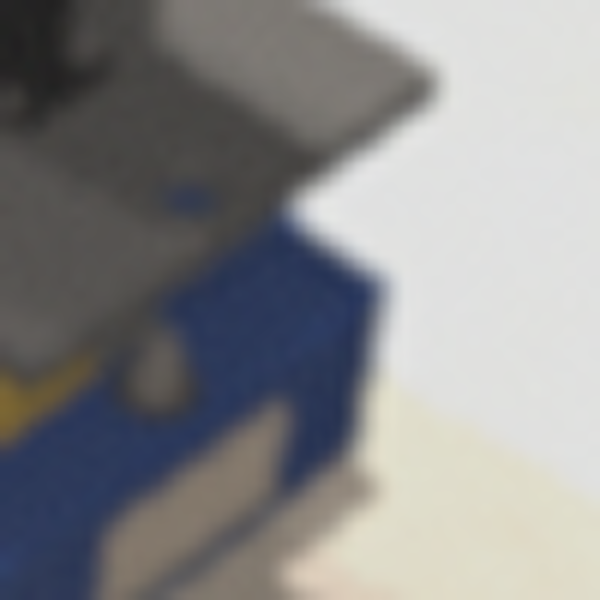

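The zoom has the near hole at (190,198) and the pin tip at (158,328), both about 1 px from prediction. That is inside the ±5 mm capture range of the taper, so I descend with force checks.

Request:
play_rows(
  motion=[
    [0.002, 0.006, 0.05, 0, 0, 0.0025, 0],
    [0.002, 0.006, 0.15, 0, 0, 0.0025, 0],
    [0.002, 0.006, 0.19, 0, 0, 0.0025, 0],
    [0.002, 0.006, 0.21, 0, 0, 0.0025, 0],
    [0.002, 0.006, 0.21, 0, 0, 0.0025, 0],
  ],
)

```text
time: 11.25
ee_pos: [0.5213, -0.0103, 0.0876]
eef_rot: [0.999, 0.042, 0.0, 0.0]
ft_force: [0.8, -1.0, -1.1]
width: 0.0152
```

Request:
play_rows(
  motion=[
    [0, 0, 0, 0, 0, 0, 0],
    [0, 0, 0, 0, 0, 0, 0],
  ],
)

```text
time: 11.5
ee_pos: [0.5215, -0.0103, 0.088]
eef_rot: [0.999, 0.042, 0.0, 0.0]
ft_force: [0.1, 1.0, -1.5]
width: 0.0156
```

Run:
```python
from h import *
np.set_printoptions(precision=4,suppress=True)
P=eyes.camera('side');s=r.read_state();print(s['ee_pos'],s['eef_rot'],s['ft_force'],s['torque'],s['width'])
print(go(.5215,-.0103,.0758,4.85))
T=eyes.camera('top')
save(np.hstack([cv2.resize(P['image'][160:240,270:370],(500,400),interpolation=cv2.INTER_CUBIC),cv2.resize(T['image'][190:250,290:330],(267,400),interpolation=cv2.INTER_CUBIC)]),'low.png')
```

```text
[ 0.5215 -0.0103  0.0879] [0.9991 0.0422 0.0003 0.0003] [-0.0564  0.6286 -1.5665] [0.0499 0.0065 0.0153] 0.015707565015053698
[0.0002, -0.0001, 0.0607, 0.0004, -0.0004, -0.0001]
```

View pics/low.png

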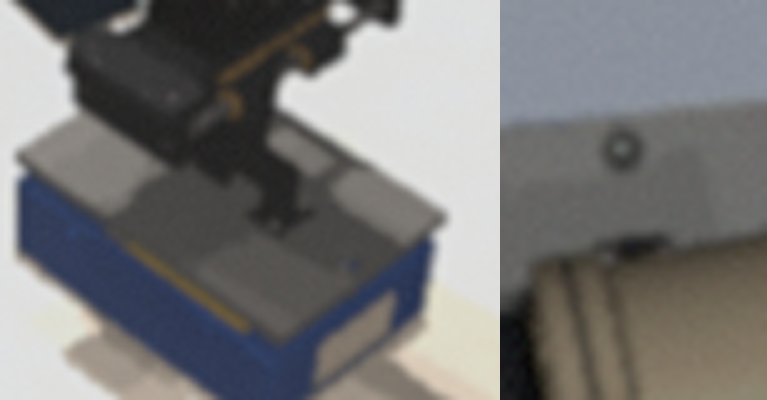

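The top crop shows the far pin tip centred in its hole at (622,150). The lid is hovering evenly with no contact force, so I continue down.

Request:
play_rows(
  motion=[
    [0, 0, 0.015, 0, 0, 0, 0],
    [0, 0, 0.03, 0, 0, 0, 0],
    [0, 0, 0.03, 0, 0, 0, 0],
  ],
)

```text
time: 11.98
ee_pos: [0.5213, -0.0101, 0.0814]
eef_rot: [0.999, 0.042, 0.0, 0.0]
ft_force: [0.7, 0.6, -2.5]
width: 0.0159
```

Request:
play_rows(
  motion=[
    [0, 0, 0.01, 0, 0, 0, 0],
    [0, 0, 0.02, 0, 0, 0, 0],
    [0, 0, 0.025, 0, 0, 0, 0],
    [0, 0, 0.028, 0, 0, 0, 0],
    [0, 0, 0.028, 0, 0, 0, 0],
  ],
)

```text
time: 12.6
ee_pos: [0.5214, -0.0102, 0.076]
eef_rot: [0.999, 0.042, 0.0, 0.0]
ft_force: [2.1, 1.6, -0.8]
width: 0.0156
```

Request:
play_rows(
  motion=[
    [0, 0, 0.006, 0, 0, 0, 0],
    [0, 0, 0.008, 0, 0, 0, 0],
    [0, 0, 0.008, 0, 0, 0, 0],
  ],
)

```text
time: 12.98
ee_pos: [0.5214, -0.0102, 0.0757]
eef_rot: [0.999, 0.042, 0.0, 0.0]
ft_force: [-5.4, 1.3, 14.5]
width: 0.0155
```

Contact on the rim: 14.5 N up, and z stopped at 0.0757. I release and retreat.

Request:
play_rows(
  motion=[
    [0, 0, -0.006, 0, 0, 0, 0],
    [0, 0, -0.006, 0, 0, 0, 50],
    [0, 0, -0.006, 0, 0, 0, 50],
    [0, 0, -0.006, 0, 0, 0, 50],
    [0, 0, -0.006, 0, 0, 0, 50],
  ],
)

```text
time: 13.6
ee_pos: [0.5211, -0.0104, 0.0755]
eef_rot: [0.999, 0.042, -0.0, 0.0]
ft_force: [-0.9, -0.0, -0.6]
width: 0.0421
```

Request:
play_rows(
  motion=[
    [0, 0, -0.1, 0, 0, 0, 50],
    [0, 0, -0.3, 0, 0, 0, 50],
    [0, 0, -0.6, 0, 0, 0, 50],
    [0, -0.3, -0.7, 0, 0, 0, 50],
    [0, -0.6, -0.7, 0, 0, 0, 50],
  ],
)

```text
time: 14.22
ee_pos: [0.512, 0.1105, 0.2178]
eef_rot: [0.999, 0.041, 0.002, 0.0]
ft_force: [0.3, 0.3, -0.5]
width: 0.0436
```

Request:
play_rows(
  motion=[
    [0, -0.3, 0, 0, 0, 0, 50],
    [0, -0.5, 0, 0, 0, 0, 50],
    [0, -0.5, 0, 0, 0, 0, 50],
  ],
)

```text
time: 14.6
ee_pos: [0.5014, 0.2127, 0.2155]
eef_rot: [0.999, 0.045, -0.0, -0.0]
ft_force: [0.5, -0.1, -1.3]
width: 0.0437
```

Run:
```python
from h import *
np.set_printoptions(precision=4,suppress=True)
s=r.read_state();print(s['time'],s['ee_pos'],s['ft_force'],s['width'])
P=eyes.camera('side');T=eyes.camera('top');im=T['image']
save(np.hstack([cv2.resize(P['image'][150:250,265:365],(400,400),interpolation=cv2.INTER_CUBIC),cv2.resize(T['image'][190:290,260:360],(400,400),interpolation=cv2.INTER_CUBIC)]),'end.png')
m=(cv2.cvtColor(im,cv2.COLOR_RGB2HSV)[...,2]<130).astype(np.uint8);k=np.zeros_like(m);k[195:290,272:352]=m[195:290,272:352]
cnt=max(cv2.findContours(k,cv2.RETR_EXTERNAL,cv2.CHAIN_APPROX_NONE)[0],key=cv2.contourArea)
print(cv2.minAreaRect(np.array([onz(T,c[0],.064)[:2]*1000 for c in cnt],np.float32)))
```

```text
14.6 [0.5014 0.2127 0.2155] [ 0.4685 -0.1279 -1.3216] 0.04368315589699847
((522.2220458984375, -7.517822265625), (196.8361053466797, 139.57498168945312), 4.842022895812988)
```

View pics/end.png

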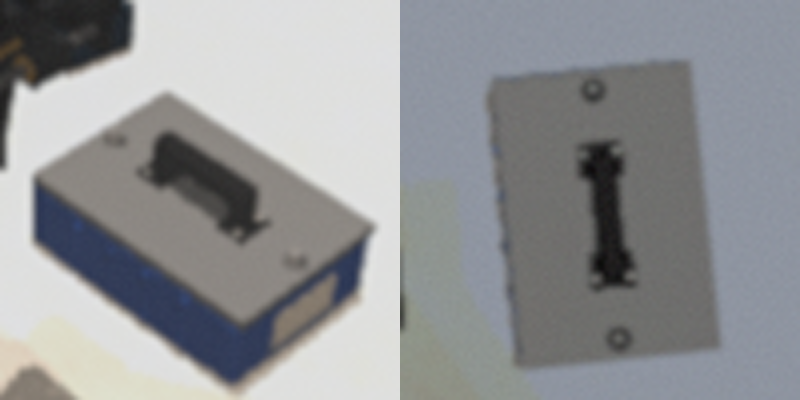

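The end view shows the lid flush on the case. Both pins stand in the holes, at (593,90) and (620,338) in the top crop, and the gripper is clear. I hand in.

```bash
python3 -c "
from bench import job
print(job.close_job())"
```

```text
the job is handed in; nothing more can be done
None
```

The yellow box lies flat in the case and the grey lid is closed over both pins. I handed the job in at about 15 s of the allowed 67 s; the hand-in reports no verdict.

- **Box:** I grasped it across the 58 mm side and set it in the middle of the case. A picture taken with the jaws clear and the lid still off showed it lying flat.
- **Lid:** I held it by the bar all the way down, until it pressed on the rim with 14.5 N. At that point the tool height put the underside at about 56 mm, which is rim height. Then I released it and retreated.
- **Last pictures:** Both pins show in their holes and the lid looks flush. Its long side is at 4.84°, against 4.85° for the pins. The gripper is well clear, and I did not go near the other things.
- **Disagreement:** In the last picture the lid's outline centre came out about 2.9 mm in y from the centre of the pins. The outline also measured 139.6 mm wide, against the true 136 mm, so I put this down to the case's dark side edge being counted in. I did not measure it again. An earlier side-camera check of the lid hole and pin was about 1 px off.

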